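# Lock the grooming tray to its dock with the quarter-turn cam and stow the curry brush

## Task

Get the grooming tray ready so an animal cannot kick it off the counter: swing the dock's red cam lever fully open, slide the white tray squarely between the dock's guides until it meets the orange sprung seal, then turn the lever back a full quarter turn so the cam hook catches the tray's pin and draws the tray tight against the dock. Then lay the teal curry brush flat in the locked tray, bristles down. Do not tip the tray, and leave the other things on the counter where they are.

Things in the scene. Friction and masses are not known exactly. Their poses are not given: they have to be found in the camera images.
- dock: Grey block with steel top, fixed to the counter, 120 x 190 x 50 mm high. Origin: at counter level under the middle of its joint face; x points from the face into the block (the tray docks moving along +x), y along the face, z up.
- dock_mouth (a point): Middle of the mouth of the dock's two black guides (dock x = -79 mm, y = 0, counter level). The guides are 30 mm high, inner faces at dock y = +/-78 mm; they run straight from the face out to x = -50 mm, then flare by 20 mm each until x = -79 mm.
- seal (a joint): Orange sprung seal bar in the dock's face, 110 mm wide, 33 to 43 mm up. 0 = standing 6 mm out of the face, 0.006 m = pressed flush. Pushes back with about 6 N at first touch, 9 N when flush, so a tray let go unlocked is pushed back until its front is about 6 mm from the face.
- cam (a joint): Cam lever angle, rad. 0 = fully open (stop), 1.57 = closed, a quarter turn (stop 1.62). Grows counter-clockwise from above; stays where left. The red lever points at -45 deg (dock frame, counter-clockwise from its x) when open, +45 deg when closed. Unless open, the hook blocks the pin's way in. Closing on the tray takes about 5 to 15 N at the knob.
- cam_axis (a point): Upright turning axis of the cam, on the dock's top (dock x = 40 mm, y = 0, 50 mm up). The steel hook turns with the lever, 55 to 67 mm above the counter; closing, it swings out over the tray's front edge, passes behind the tray's pin and pulls it in. It catches the pin if the tray's front is less than about 12 mm from the face, and is tight from about 1.35 rad.
- cam_knob (a point): Grip point of the red upright round knob at the end of the cam lever: 24 mm diameter, from 84 to 122 mm above the counter; this point is on its axis, 112 mm up, 75 mm from the cam's axis.
- tray: Loose white tray, 170 (x) x 150 (y) x 45 mm high, walls and floor 5 mm, 0.4 kg. Origin: centre of its underside; +x points to its front, which goes against the dock, axes parallel to the dock's. Docked tight its origin is at dock x = -85 mm, y = 0 (guide clearance 3 mm each side). Once locked, the hook hangs over the front 45 mm of the tray; the rest is clear for the brush.
- tray_grip (a point): Grip point on the tray's wooden end tab at the back (tray x = -85 mm, y = 0, 76 mm up). The tab is 18 mm thick along the tray's x, 70 mm wide along y, and rises to 88 mm.
- tray_pin (a point): The dark upright steel pin, 12 mm diameter, at the middle of the tray's front edge (tray x = 71 mm, y = 0), top at 71 mm; this point is 60 mm up.
- curry_brush: Teal silicone curry brush lying bristles down: body 110 (x) x 60 (y) x 30 mm high with a darker grip rib on top, 80 (x) x 24 (y) mm, from 30 to 60 mm up; about 0.12 kg. Origin: centre of its underside. It may lie at any of three places on the counter.
- jar: Glass jar with steel lid, 72 mm diameter, 100 mm high; origin under its centre. Bystander.
- bowl: Blue melamine bowl, 100 mm diameter, 45 mm high; origin under its centre. Bystander.
- pin_brush: Dark wooden pin brush lying pins up, about 188 mm long, 37 mm high; origin under its middle. Bystander.
- shampoo: Green bottle, 64 mm diameter, 190 mm high. Bystander.
- mug: White mug, 80 mm diameter, 90 mm high. Bystander.
Mind the look-alikes: they are no part of the job. What is shaped like the tray but yellow is not meant.

How it is judged:
By the outcome, as a careful person would: the job done as asked, in the order asked, and still so for the second after the job is handed in, with the robot touching nothing.
It also fails if it takes over 72 s, if anything falls off the work surface, if the arm or the gripper's body presses on something with over 40 N, if the wrist force passes 120 N, or if a joint passes its speed limit or range.

## Robot

A 6-joint arm with a two-finger parallel gripper is mounted at the origin on the work surface. World frame = base frame: x ahead of the robot, y to its left, z up, the work surface at z = 0. Lengths are in mm, angles in degrees, forces in N, time in s.
With the tool pointing down it reaches from about 350 to 850 mm from the base axis. Payload 8.1 kg.
Tool frame: the origin (TCP) lies between the finger pads; the fingertips stand 22 mm ahead of it and the grasp point (between the pads) lies 3 mm ahead of it; z points along the fingers, y is the line along which they close (so a half turn about z gives the same grasp; the last joint's range is limited). The gripper opens to 85 mm and grips with 20 to 120 N. Pads are 22 mm wide; open, the fingers measure 114 mm over their backs; the gripper's body (76 mm by 85 mm) begins 54 mm behind the grasp point. The pads swing forward as they close: fully open they stand 13 mm farther back than shut.
Start: joints at [68.102, 7.471, 85.268, -0, 87.261, -4.893], TCP at [175.455, 573.778, 253.292] pointing down, gripper open.
Joint ranges: [-169.43, 169.43], [-51.17, 129.36], [1.28, 143.12], [-76.62, 256.62], [0, 156.53], [-152.29, 152.29]. Speed limits (degrees/s): [136.94, 136.94, 159.86, 180, 180, 180].

## Interface

Orientations are given as [roll, pitch, yaw] about the fixed x, y, z axes, in that order (R = Rz(yaw) Ry(pitch) Rx(roll)).
In Python, from bench import r, vision gives the robot as it stands.
- The arm moves only by the tool step_arm, never from a script. Its argument "targets" is a list that holds one entry, the list of rows, each a list of 6 numbers: the shift along the world's x, y, z in mm, then the turn, a rotation vector about the world's x, y, z in rad. In form: [[[x, y, z, rx, ry, rz], ...]]. A call has 1 to 12 rows; each row is the pose to reach, as a shift and turn from the pose commanded when the call began; what a row does not reach only later rows make up. A row lasts 1/12 s, in which the tool goes at most 41.7 mm and 7.16 degrees, less where a joint would pass 70% of its speed; a pose out of reach is approached as far as the arm can. A call with a gripper value outside its range is refused whole. "fingers" is the gripper's target within -1 to 1 (shut at 1, half-way at 0, fully open at -1), set as the call begins (left out, the last holds). The fingers move at their own pace and stop on an object; "newtons" is the grip in N (left out, the last holds). Time passes only in rows, so rows that repeat a pose let the fingers close. It gives the time, the measured TCP pose, the force, the opening and the grip force at its end, in the units of the state.
- r.sense(): the state, without advancing time (a new reading comes with each control period).
- vision.snapshot(name): name is "scene" or "top" or "wrist"; returns a dict with "img" (420x560x3 uint8, blue, green, red), "mtx" (3x3 intrinsics, pixels), "D" ([k1, k2, p1, p2, k3] as OpenCV has them; the pictures are not rectified), "eye" and "attitude" of the camera in the world. Camera axes: x right, y up, looking along -z (the intrinsics and any distortion apply to the point x, -y, -z); pixel columns grow to the right and rows downward; lengths in mm; the calibration is good to about 2 mm. A picture is of the moment at which its call begins. There is no depth.
- r.hand_in(): hands the job in; it is judged then, once.
The state is a dict: "time": time; "joint_pos": joint angles; "qd": joint speeds; "joint_efforts": joint torques, N m; "tool_pos": TCP position; "tcp_rot": TCP orientation; "ft_force": force on the tool from outside, world axes, zero at the start; "wrist_torque": the same for the moment, N m; "finger_gap": finger opening in mm; "grip_force": force on a finger pad.
Only numpy, scipy, OpenCV 4.12 (cv2) and the standard library are available. Lean on these libraries where they do the work, as an engineer would, in place of code of your own. Each camera call takes 0.05 s, during which the arm holds its last target. There are 200 camera calls.

## Working session

There is one attempt and no reset: what is moved stays moved. The work goes in short steps, Python scripts to look and compute and a tool call to move; the robot and the scene stay as the last step left them, time stands still between calls to the robot, and variables do not carry over. Pictures are saved under pics/ and viewed, at most 10 in all, crops included, and the job is handed in when it is done.

Besides the shell and the picture viewer there is one more tool, called after "Emit:" as name([rows], argument=value, ...), one row to a line, values as JSON. step_arm: Moves the arm, as the interface text tells. Its arguments: {"type":"object","properties":{"targets":{"type":"array"},"fingers":{"type":"number"},"newtons":{"type":"number"}},"required":["targets"]}

```bash
ls; mkdir -p pics
cat > h.py <<'E'
import numpy as np,cv2
from bench import r,vision
def snap(n,f=None):
    s=vision.snapshot(n)
    if f: cv2.imwrite('pics/'+f,s['img'])
    return s
def Rm(a):
    a=np.array(a,float)
    if a.shape==(3,3): return a
    from scipy.spatial.transform import Rotation as R
    return R.from_euler('xyz',a,degrees=True).as_matrix()
def ray(s,uv):
    p=cv2.undistortPoints(np.array(uv,float).reshape(-1,1,2),np.array(s['mtx'],float),np.array(s['D'],float)).reshape(-1,2)
    d=np.c_[p[:,0],-p[:,1],-np.ones(len(p))]
    return np.array(s['eye'],float),d@Rm(s['attitude']).T
def at(s,uv,z):
    e,d=ray(s,uv); return e+d*((z-e[2])/d[:,2])[:,None]
E
python3 - <<'E'
from h import *
for n in ['top','scene']:
    s=snap(n,n+'.png'); print(n,s['eye'],s['attitude'],s['mtx'],s['D'])
print(r.sense())
E
```

```text
pics
top [3.29068862e+02 3.68841802e-01 1.35607711e+03] [  8.71209314   1.62329706 -89.79460529] [[509.41036605   0.         283.06408786]
 [  0.         509.41036605 208.51528157]
 [  0.           0.           1.        ]] [0.02666383 0.         0.         0.         0.        ]
scene [1299.52593668  528.16927477 1238.57509243] [ 38.53723542  -0.3869464  123.07786805] [[501.78393359   0.         286.89329572]
 [  0.         501.78393359 209.71801268]
 [  0.           0.           1.        ]] [-0.1004255  0.         0.         0.         0.       ]
{'time': 0.1, 'joint_pos': array([ 6.81022091e+01,  7.51152515e+00,  8.53235976e+01, -3.77247022e-04,
        8.72615570e+01, -4.89381036e+00]), 'qd': array([-0.01236221, -0.15329453, -0.06486882, -0.01358519,  0.09560987,
        0.07877654]), 'joint_efforts': array([ 1.30282857e-03, -5.70950139e+01, -5.01944518e+01, -1.23258396e-04,
        8.02622846e-03, -5.76981483e-05]), 'tool_pos': array([175.27833958, 573.34418259, 252.33619484]), 'tcp_rot': array([-1.79903641e+02, -7.87226531e-03,  1.62996031e+02]), 'ft_force': array([0.41108316, 0.329715  , 0.13918755]), 'wrist_torque': array([ 0.02415377,  0.01463544, -0.03136501]), 'grip_force': 0.0, 'finger_gap': 85.61316453806995}
```

View pics/top.png

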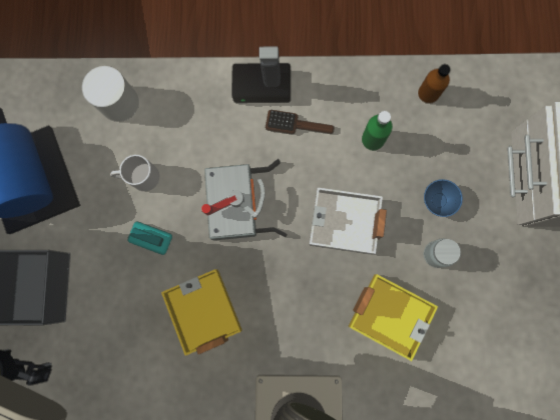

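View pics/scene.png

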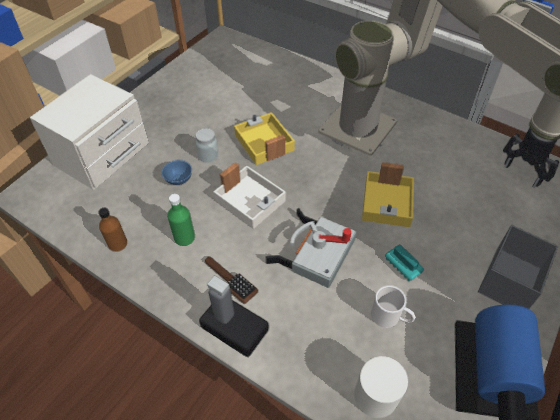

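The top view shows the dock at about (231,201) with its face to the right, the knob at (207,209), and the hook near (258,197). The white tray is at (347,220) with its pin at (319,215) and tab at (380,222), and the teal brush is at (150,238). Up in the image is +x and left is +y.

```bash
cat >> h.py <<'E'
def blob(m,near,rad=80):
    n,l,st,c=cv2.connectedComponentsWithStats(m.astype(np.uint8))
    best=max((i for i in range(1,n) if np.hypot(*(c[i]-near))<rad),key=lambda i:st[i,4])
    return (l==best).astype(np.uint8),c[best],st[best,4]
def rect(m):
    c=max(cv2.findContours(m,cv2.RETR_EXTERNAL,cv2.CHAIN_APPROX_NONE)[0],key=cv2.contourArea)
    return cv2.boxPoints(cv2.minAreaRect(c))
E
python3 - <<'E'
from h import *
np.set_printoptions(precision=1,suppress=True)
s=snap('top'); im=s['img']; hsv=cv2.cvtColor(im,cv2.COLOR_BGR2HSV); H,S,V=[hsv[...,i].astype(int) for i in range(3)]
def show(n,m,near,z,rad=30):
    b,c,a=blob(m,near,rad); q=rect(b); P=at(s,q,z)
    print(n,'px',c,a,'cen',P.mean(0)[:2],'corners',P[:,:2].tolist(),'centroid',at(s,c,z)[0,:2])
    for i in range(2):
        e=P[i+1]-P[i]; print('   len',np.hypot(*e[:2]),'ang',np.degrees(np.arctan2(e[1],e[0])))
show('brush',(H>80)&(H<98)&(S>100),(150,238),30)
show('lever',((H<6)|(H>174))&(S>150),(220,205),110)
show('tab',(H>5)&(H<18)&(S>90),(380,222),88,15)
show('tray',(S<40)&(V>185),(347,220),45)
B,G,R=[im[...,i].astype(int) for i in range(3)]
show('dock',(H>85)&(H<120)&(S>15)&(S<70)&(V>140),(231,201),50)
# zoomed crop
cv2.imwrite('pics/crop.png',cv2.resize(im[130:270,120:400],None,fx=2.8,fy=2.8,interpolation=cv2.INTER_CUBIC))
E
```

```text
brush px [149.3 237.6] 853 cen [455.2 389.4] corners [[446.17870046772464, 448.397789268745], [500.6165256915053, 431.06688288726826], [463.9094211541003, 330.0698783352274], [409.9813980882348, 347.91843624670463]] centroid [455.2 389.7]
   len 57.130002022566025 ang -17.659471043577497
   len 107.46072050756474 ang -109.97354648781875
lever px [223.8 202.6] 102 cen [534.3 183.1] corners [[528.6986351308299, 211.7276497896217], [552.501789540807, 160.31779788249477], [539.9313036302584, 154.44987059157955], [516.1902273653182, 205.78900391688273]] centroid [534.9 183.9]
   len 56.653005507015536 ang -65.15550275145743
   len 13.87262364222309 ang -154.97674201174422
tab px [379.5 223.3] 265 cen [ 486.4 -203.4] corners [[451.63475097624575, -186.40998079990197], [523.8760218010389, -196.03969123555711], [521.0790963857338, -220.51940863034758], [448.9383377761765, -210.69525958843175]] centroid [ 485.9 -203.7]
   len 72.88026161764013 ang -7.592727145332153
   len 24.63898040722437 ang -96.51805378677331
tray px [354.7 224.5] 1807 cen [ 494.2 -122.9] corners [[439.10010845569775, -30.552425381122145], [573.1305210052192, -50.23552965862607], [548.6074348556134, -216.41260725943621], [415.8892116626022, -194.41514711014844]] centroid [ 487.9 -146.8]
   len 135.46798914206266 ang -8.354483244374778
   len 167.9767926656735 ang -98.3946652555407Traceback (most recent call last):
  File "<stdin>", line 14, in <module>
  File "<stdin>", line 5, in show
  File "h.py", line 20, in blob
    best=max((i for i in range(1,n) if np.hypot(*(c[i]-near))<rad),key=lambda i:st[i,4])
ValueError: max() iterable argument is empty
```

Run:
```python
from h import *
s=snap('top'); im=s['img']
cv2.imwrite('pics/crop.png',cv2.resize(im[130:270,120:400],None,fx=2.8,fy=2.8,interpolation=cv2.INTER_CUBIC))
```

```text
(no output)
```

View pics/crop.png

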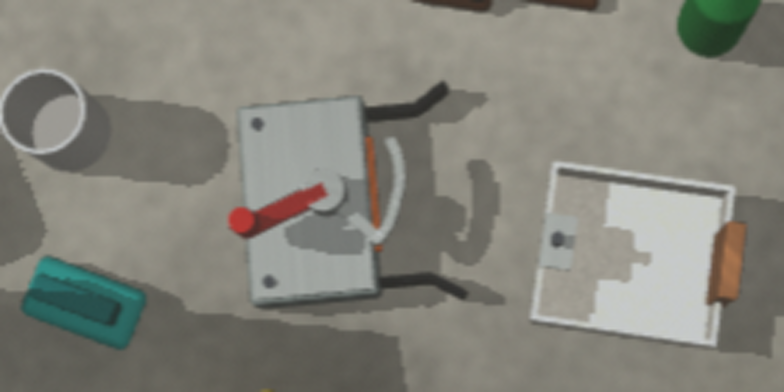

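The crop (2.8x, offset 120,130) shows the dock top corners at (238,108), (361,98), (379,291), (253,302). The tray rim corners are at (554,165), (735,187), (715,345), (531,320), the pin top at (558,239) and the knob top at (242,219).

Run:
```python
from h import *
np.set_printoptions(precision=1,suppress=True)
s=snap('top')
f=lambda L,z: at(s,np.array(L)/2.8+[120-.3,130-.3],z)[:,:2]
D=f([(239,108),(361,98),(379,291),(253,302)],50); print(D)
for i in range(4):
    e=D[(i+1)%4]-D[i]; print(np.hypot(*e),np.degrees(np.arctan2(e[1],e[0])))
face=(D[1]+D[2])/2; x1=(D[0]+D[3])/2-face; e=D[1]-D[2]
print('face',face,'center',D.mean(0),'x ang',np.degrees(np.arctan2(x1[1],x1[0])), 'from face',np.degrees(np.arctan2(e[1],e[0]))+90)
T=f([(554,165),(735,187),(715,345),(531,320)],45); print(T)
for i in range(4):
    e=T[(i+1)%4]-T[i]; print(np.hypot(*e),np.degrees(np.arctan2(e[1],e[0])))
print('tray c',T.mean(0),'pin',f([(558,239)],71),'knob',f([(242,219)],122),'hub',f([(326,192)],90))
print('guide tips',f([(446,86),(465,295)],30))
```

```text
[[636.6 244.2]
 [646.  129.3]
 [463.7 110.1]
 [453.5 226.4]]
115.34119775470916 -85.35992828955261
183.28849501154482 -174.01004974630493
116.67984931878227 95.02863500715853
184.05306807107328 5.568371589513071
face [554.8 119.7] center [549.9 177.5] x ang 94.83547427620451 from face 95.98995025369508
[[ 582.5  -51.8]
 [ 561.3 -219.2]
 [ 415.  -197.3]
 [ 437.5  -29.7]]
168.73617121454913 -97.19372143253344
147.97326984366927 171.47753326245956
169.0598990004869 82.33619299708903
146.5943925550026 -8.659308265830209
tray c [ 499.1 -124.5] pin [[509.  -53.9]] knob [[519.8 225.5]] hub [[549.3 155.8]]
guide tips [[662.3  50.1]
 [462.   31.3]]
```

Emit:
step_arm([
  [[345,-348,-32,0,0,0],[345,-348,-32,0,0,0],[345,-348,-32,0,0,0],[345,-348,-32,0,0,0],[345,-348,-32,0,0,0],[345,-348,-32,0,0,0],[345,-348,-32,0,0,0],[345,-348,-32,0,0,0],[345,-348,-32,0,0,0],[345,-348,-32,0,0,0],[345,-348,-32,0,0,0],[345,-348,-32,0,0,0]],
], fingers=0.1, newtons=25)

```text
time: 1.25
tool_pos: [522.1, 223.1, 221.1]
tcp_rot: [-180.0, 0.0, 162.9]
ft_force: [0.2, 0.9, 0.1]
finger_gap: 38.1
grip_force: 0.0
```

Run:
```python
from h import *
np.set_printoptions(precision=1,suppress=True)
s=snap('wrist','w1.png'); im=s['img']; hsv=cv2.cvtColor(im,cv2.COLOR_BGR2HSV); H,S,V=[hsv[...,i].astype(int) for i in range(3)]
print(s['eye'],s['attitude'],r.sense()['tool_pos'])
m=((H<6)|(H>174))&(S>120)&(V>60)
b,c,a=blob(m,(280,210),400); print(c,a,rect(b))
```

```text
[449.3 245.4 341.8] [-17.4  -0.   73. ] [525.1 219.3 220.6]
[264.1 220.5] 2230 [[212.2 247.6]
 [284.6 183.2]
 [309.4 211.1]
 [237.  275.5]]
```

View pics/w1.png

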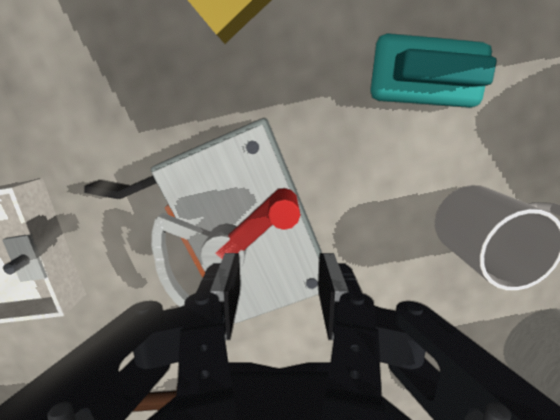

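The wrist view shows the knob top at (285,213), the dock top corners at (266,120), (153,172) and (321,290), and the brush rib around (445,67).

Run:
```python
from h import *
np.set_printoptions(precision=1,suppress=True)
s=snap('wrist'); t=r.sense(); print(s['eye'],s['attitude'],t['tool_pos'],t['tcp_rot'],t['qd'],t['time'])
print('knob',at(s,[(285,213)],122)); print('corners',at(s,[(266,120),(153,172),(321,290)],50))
print('rib',at(s,[(403,65),(495,70),(450,50),(450,83)],60)); print('body',at(s,[(375,68),(490,72)],30))
```

```text
[452.2 242.  341.1] [-17.5   0.1  72.9] [523.1 221.6 220.6] [-179.9    0.   162.7] [ 4.3 -1.7  1.5  2.2  1.2  3.6] 1.35
knob [[523.4 224.3 122. ]]
corners [[459.2 227.5  50. ]
 [472.3 112.8  50. ]
 [639.  229.9  50. ]]
rib [[449.6 348.9  60. ]
 [474.7 423.8  60. ]
 [449.  388.9  60. ]
 [474.5 384.6  60. ]]
body [[444.7 335.1  30. ]
 [477.6 438.3  30. ]]
```

Emit:
step_arm([
  [[1,-1,-20,0,0,0],[1,-1,-40,0,0,0],[1,-1,-60,0,0,0],[1,-1,-80,0,0,0],[1,-1,-95,0,0,0],[1,-1,-106,0,0,0],[1,-1,-106,0,0,0],[1,-1,-106,0,0,0]],
])

```text
time: 2.02
tool_pos: [521.0, 225.0, 115.1]
tcp_rot: [-180.0, -0.1, 163.0]
ft_force: [0.5, 0.0, 0.7]
finger_gap: 38.5
grip_force: 0.0
```

Emit:
step_arm([
  [[0,0,0,0,0,0],[0,0,0,0,0,0],[0,0,0,0,0,0],[0,0,0,0,0,0],[0,0,0,0,0,0],[0,0,0,0,0,0]],
], fingers=1, newtons=30)

```text
time: 2.52
tool_pos: [522.1, 226.4, 117.0]
tcp_rot: [179.8, 0.1, 163.0]
ft_force: [-1.0, 6.3, -1.9]
finger_gap: 23.1
grip_force: 30.6
```

Emit:
step_arm([
  [[4.1,1.8,0,0,0,-0.061],[8.5,3.3,0,0,0,-0.122],[12.9,4.5,0,0,0,-0.183],[17.4,5.6,0,0,0,-0.244],[22,6.3,0,0,0,-0.305],[26.5,6.8,0,0,0,-0.367],[31,7,0,0,0,-0.428],[35.6,6.9,0,0,0,-0.489],[35.6,6.9,0,0,0,-0.489]],
])

```text
time: 3.27
tool_pos: [558.2, 234.0, 117.0]
tcp_rot: [179.7, -0.1, 134.8]
ft_force: [-0.7, 9.8, -1.1]
finger_gap: 23.1
grip_force: 30.7
```

Emit:
step_arm([
  [[4.5,1.5,0,0,0,-0.061],[9.1,1,0,0,0,-0.122],[13.6,0,0,0,0,-0.183],[18,-1.2,0,0,0,-0.244],[22.4,-2.7,0,0,0,-0.305],[26.6,-4.4,0,0,0,-0.367],[30.7,-6.4,0,0,0,-0.428],[34.7,-8.6,0,0,0,-0.489],[38.6,-11.1,0,0,0,-0.55],[42.3,-13.8,0,0,0,-0.611],[45.3,-16.3,0,0,0,-0.663],[45.3,-16.3,0,0,0,-0.663]],
])

```text
time: 4.27
tool_pos: [602.9, 216.7, 116.9]
tcp_rot: [179.9, -0.1, 96.8]
ft_force: [-1.0, 4.8, -1.2]
finger_gap: 23.2
grip_force: 30.8
```

Emit:
step_arm([
  [[1.5,-1.3,0,0,0,-0.02],[3,-2.6,0,0,0,-0.04],[4.5,-3.9,0,0,0,-0.06],[4.5,-3.9,0,0,0,-0.06],[4.5,-3.9,0,0,0,-0.06]],
])

```text
time: 4.68
tool_pos: [603.4, 215.7, 116.7]
tcp_rot: [-179.7, -0.3, 93.7]
ft_force: [-22.0, 14.3, 11.0]
finger_gap: 22.9
grip_force: 32.2
```

Emit:
step_arm([
  [[-3,2.6,0,0,0,0.03],[-3,2.6,0,0,0,0.03],[-3,2.6,0,0,0,0.03],[-3,2.6,0,0,0,0.03],[-3,2.6,0,0,0,0.03]],
], fingers=0.1)

```text
time: 5.1
tool_pos: [604.5, 213.7, 115.9]
tcp_rot: [179.9, 0.0, 95.2]
ft_force: [0.2, -0.5, 0.5]
finger_gap: 38.7
grip_force: 0.0
```

Emit:
step_arm([
  [[0,0,20,0,0,0],[0,0,50,0,0,0],[0,0,80,0,0,0],[0,0,110,0,0,0.1],[-11,-40,110,0,0,0.22],[-22,-80,110,0,0,0.34],[-33,-118,110,0,0,0.46],[-44,-155,110,0,0,0.58],[-55,-195,110,0,0,0.7],[-66,-235,110,0,0,0.82],[-76,-275,110,0,0,0.94],[-86,-310,110,0,0,1.06]],
])

```text
time: 6.1
tool_pos: [519.6, -90.3, 225.7]
tcp_rot: [-180.0, 0.1, 154.7]
ft_force: [0.2, -0.7, -0.2]
finger_gap: 38.3
grip_force: 0.0
```

Emit:
step_arm([
  [[-8,-35,0,0,0,0.12],[-16,-75,0,0,0,0.24],[-24,-110,0,0,0,0.3],[-24,-110,0,0,0,0.3],[-24,-110,0,0,0,0.3],[-24,-110,0,0,0,0.3]],
])

```text
time: 6.6
tool_pos: [496.1, -198.5, 225.4]
tcp_rot: [180.0, 0.0, 171.5]
ft_force: [0.5, 0.5, -1.2]
finger_gap: 38.4
grip_force: 0.0
```

Run:
```python
from h import *
s=snap('wrist'); t=snap('top'); print(r.sense()['tool_pos'],s['eye'],s['attitude'])
np.save('w2.npy',s['img'])
c=cv2.resize(t['img'][140:260,180:340],None,fx=1.5,fy=1.5)
im=np.zeros((420,800,3),np.uint8); im[:,:560]=s['img']; im[:180,560:800]=c; cv2.imwrite('pics/w2.png',im)
np.set_printoptions(precision=1,suppress=True)
import pickle; pickle.dump(s,open('w2.pkl','wb'))
```

```text
[ 496.50189503 -197.29753406  225.31494412] [ 420.87055075 -187.36800604  346.13463189] [-1.73610569e+01 -4.81329222e-02  8.15817313e+01]
```

View pics/w2.png

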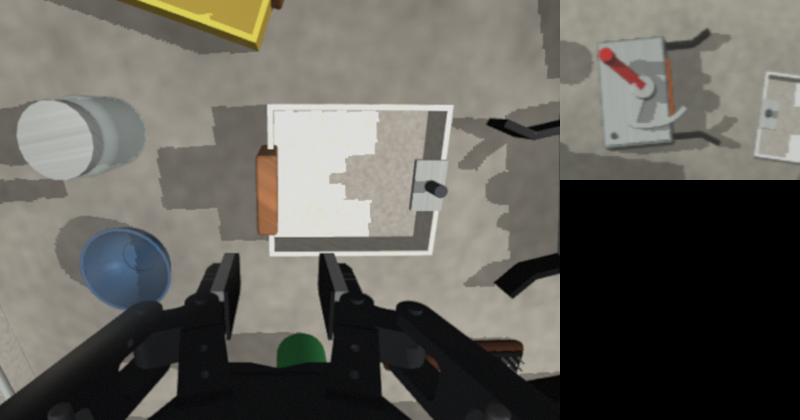

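The lever now points to the dock's open position in the top inset. In the wrist view the tray rim corners are at (268,105), (453,105), (433,254), (270,254), the tab spans (257–278, 148–235), and the pin top is near (437,189).

Run:
```python
from h import *
import pickle
np.set_printoptions(precision=1,suppress=True)
s=pickle.load(open('w2.pkl','rb'))
T=at(s,[(268,105),(453,105),(433,254),(270,254)],45); print(T[:,:2],T.mean(0))
for i in range(4):
    e=T[(i+1)%4]-T[i]; print(np.hypot(*e[:2]),np.degrees(np.arctan2(e[1],e[0])))
print('pin',at(s,[(438,190)],71)); print('tab88',at(s,[(258,148),(258,235),(277,150),(277,233)],88))
im=s['img'];hsv=cv2.cvtColor(im,cv2.COLOR_BGR2HSV)
print('row190',[tuple(int(v) for v in im[190,x]) for x in range(252,284,2)])
print('guides tips 30',at(s,[(490,122),(511,297)],30))
t=snap('top');hsv=cv2.cvtColor(t['img'],cv2.COLOR_BGR2HSV);H,S,V=[hsv[...,i].astype(int) for i in range(3)]
```

```text
[[ 417.  -196.4]
 [ 440.3  -29. ]
 [ 588.3  -48.6]
 [ 562.6 -217.3]] [ 502.1 -122.8   45. ]
169.01044560930308 82.07576549466849
149.27494848884206 -7.537074832530027
170.67594694741496 -98.66493726329257
147.06655801303842 171.8254273819034
pin [[510.7 -56.   71. ]]
tab88 [[ 449.  -208.1   88. ]
 [ 522.9 -220.5   88. ]
 [ 452.8 -193.3   88. ]
 [ 523.5 -203.9   88. ]]
row190 [(101, 109, 113), (101, 108, 112), (71, 88, 113), (73, 105, 154), (81, 118, 173), (80, 117, 172), (80, 116, 172), (78, 114, 169), (77, 114, 168), (76, 112, 168), (78, 115, 170), (78, 115, 171), (73, 106, 156), (181, 191, 197), (220, 222, 222), (221, 222, 222)]
guides tips 30 [[462.2  16.2  30. ]
 [668.2  52.8  30. ]]
```

Emit:
step_arm([
  [[-3,-5,-30,0,0,0],[-7,-9,-60,0,0,0],[-7,-9,-90,0,0,0],[-7,-9,-120,0,0,0],[-7,-9,-135,0,0,0],[-7,-9,-146,0,0,0],[-7,-9,-146,0,0,0],[-7,-9,-146,0,0,0]],
], fingers=-0.2)

```text
time: 7.42
tool_pos: [489.5, -206.5, 79.6]
tcp_rot: [180.0, -0.0, 171.7]
ft_force: [0.4, 0.0, 0.2]
finger_gap: 51.3
grip_force: 0.0
```

Emit:
step_arm([
  [[0,0,0,0,0,0],[0,0,0,0,0,0],[0,0,0,0,0,0],[0,0,0,0,0,0],[0,0,0,0,0,0],[0,0,0,0,0,0],[0,0,0,0,0,0]],
], fingers=1, newtons=40)

```text
time: 8.0
tool_pos: [490.4, -207.9, 81.1]
tcp_rot: [-179.9, 0.2, 171.6]
ft_force: [0.4, 0.0, 6.6]
finger_gap: 17.7
grip_force: 40.6
```

Run:
```python
from h import *
np.set_printoptions(precision=1,suppress=True)
s=snap('top');hsv=cv2.cvtColor(s['img'],cv2.COLOR_BGR2HSV);H,S,V=[hsv[...,i].astype(int) for i in range(3)]
b,c,a=blob((H>55)&(H<78)&(S>120)&(V>50),(377,133),25); q=rect(b); print(c,a,q)
print('cap 190',at(s,[(384,118)],190),'lowbody',at(s,[(371,141)],40)); ys,xs=np.nonzero(b); 
k=np.argmax(ys-.5*xs); print('low edge',xs[k],ys[k],at(s,[(xs[k],ys[k])],0),at(s,[(xs[np.argmax(ys)],ys.max())],0))
q=rect(((H>5)&(H<20)&(S>80)&(V<130)&(np.add.outer(np.arange(420),np.zeros(560))>100)&(np.add.outer(np.arange(420),np.zeros(560))<140)).astype(np.uint8)); print('pinbrush',at(s,q,20))
```

```text
[376.  129.6] 389 [[360.  140.2]
 [372.  114.2]
 [392.9 123.8]
 [380.9 149.8]]
cap 190 [[ 723.9 -203.8  190. ]] lowbody [[ 711.7 -194.3   40. ]]
low edge 364 142 [[ 720.6 -181.1    0. ]] [[ 720.6 -181.1    0. ]]
pinbrush [[758.   11.2  20. ]
 [792.    6.5  20. ]
 [775.9 -97.3  20. ]
 [742.1 -92.3  20. ]]
```

Emit:
step_arm([
  [[8,6,0,0,0,0.02],[16,12,0,0,0,0.042],[25,18,0,0,0,0.065],[34,25,0,0,0,0.09],[43,32,0,0,0,0.113],[52,39,0,0,0,0.136],[61,46,0,0,0,0.16],[70,53,0,0,0,0.182],[79,59,0,0,0,0.205],[87,64,0,0,0,0.225],[92,68,0,0,0,0.236],[92,68,0,0,0,0.236]],
])

```text
time: 9.05
tool_pos: [583.0, -139.5, 81.2]
tcp_rot: [-179.9, 0.2, -174.8]
ft_force: [0.8, -0.4, 5.1]
finger_gap: 17.0
grip_force: 40.5
```

Emit:
step_arm([
  [[0,0,0,0,0,0],[0,0,0,0,0,0],[0,0,0,0,0,0]],
])

```text
time: 9.3
tool_pos: [582.9, -139.5, 81.2]
tcp_rot: [-179.9, 0.2, -174.8]
ft_force: [2.4, 0.7, 4.9]
finger_gap: 17.6
grip_force: 40.4
```

Run:
```python
from h import *
s=snap('wrist'); t=snap('top'); print(r.sense()['tool_pos'],r.sense()['tcp_rot'])
import pickle; pickle.dump((s,t),open('w3.pkl','wb'))
im=np.zeros((600,800,3),np.uint8); im[:420,:560]=s['img']; c=cv2.resize(t['img'][140:260,190:390],None,fx=3,fy=3); 
im=np.vstack([c, cv2.resize(s['img'][:240],(600,257))])[:600]; cv2.imwrite('pics/w3.png',im)
```

```text
[ 582.83851217 -139.55720155   81.15664913] [-179.93102873    0.21298021 -174.83315943]
```

View pics/w3.png

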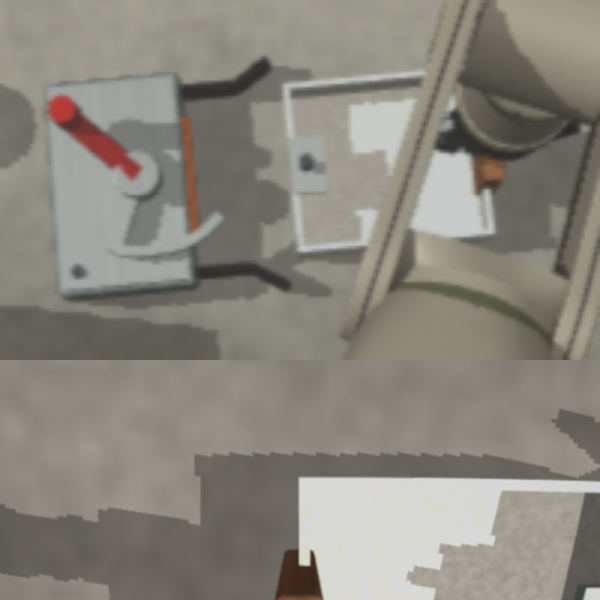

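The tray sits just outside the guide mouth. In the 3x crop (offset 190,140) the tray front corners are at (285,86) and (301,250), the dock face corners are at (178,74) and (196,284), and the pin top is at (307,163).

Run:
```python
from h import *
import pickle
np.set_printoptions(precision=1,suppress=True)
s,t=pickle.load(open('w3.pkl','rb'))
f=lambda L,z: at(t,np.array(L)/3.+[190-.33,140-.33],z)[:,:2]
ang=lambda e:np.degrees(np.arctan2(e[1],e[0]))
F=f([(178,74),(196,284),(47,88),(63,297)],50); G=f([(265,61),(288,288)],30); T=f([(285,86),(301,250)],45); P=f([(307,163)],71)
gs=f([(183,92),(235,89),(199,270),(250,267)],30)
print('face',F,F[:2].mean(0),'yaw',ang(F[0]-F[1])+90,ang(F[2]-F[0]),ang(F[3]-F[1])); print('tips',G,G.mean(0),ang(G[0]-G[1])+90)
print('tray front',T,T.mean(0),ang(T[0]-T[1])+90,'pin',P); print('guide dirs',ang(gs[0]-gs[1]),ang(gs[2]-gs[3]))
o=F[:2].mean(0)
for yaw in (95,95.5):
    c,s_=np.cos(np.radians(yaw)),np.sin(np.radians(yaw)); R=np.array([[c,s_],[-s_,c]])
    print(yaw,'dock frame: tray front',R@(T.mean(0)-o),'pin',R@(P[0]-o),'tips mid',R@(G.mean(0)-o))
```

```text
face [[647.  128.3]
 [461.9 110.2]
 [634.7 243.4]
 [450.6 224.7]] [554.4 119.3] yaw 95.56472285323697 96.08989984179131 95.62515800084599
tips [[663.5  52.7]
 [460.4  31.6]] [561.9  42.1] 95.92693086161623
tray front [[637.1  34.4]
 [491.9  20.1]] [564.5  27.3] 95.619480638522 pin [[563.5  14.7]]
guide dirs 93.21562208657214 93.4005776983998
95 dock frame: tray front [-92.5  -2. ] pin [-105.    0.] tips mid [-77.5  -0.8]
95.5 dock frame: tray front [-92.6  -1.2] pin [-104.9    0.9] tips mid [-77.5  -0.1]
```

Emit:
step_arm([
  [[-0.7,7,0,0,0,0.002],[-1.4,14,0,0,0,0.004],[-2,21,0,0,0,0.004],[-2.7,28,0,0,0,0.004],[-3.4,35,0,0,0,0.004],[-4,42,0,0,0,0.004],[-4.7,49,0,0,0,0.004],[-5.3,55,0,0,0,0.004],[-5.3,55,0,0,0,0.004]],
])

```text
time: 10.15
tool_pos: [577.1, -84.3, 81.2]
tcp_rot: [-179.9, 0.2, -174.6]
ft_force: [0.3, -0.9, 7.3]
finger_gap: 17.3
grip_force: 40.7
```

Emit:
step_arm([
  [[-0.5,5,0,0,0,0],[-1,10,0,0,0,0],[-1.4,15,0,0,0,0],[-1.9,20,0,0,0,0],[-2.4,25,0,0,0,0],[-2.8,29,0,0,0,0],[-2.8,29,0,0,0,0]],
])

```text
time: 10.73
tool_pos: [574.4, -55.7, 81.2]
tcp_rot: [-179.9, 0.2, -174.6]
ft_force: [-0.2, -1.8, 7.0]
finger_gap: 17.2
grip_force: 40.7
```

Emit:
step_arm([
  [[-0.1,1.5,0,0,0,0],[-0.3,3,0,0,0,0],[-0.4,4.5,0,0,0,0],[-0.5,5.5,0,0,0,0],[-0.5,5.5,0,0,0,0],[-0.5,5.5,0,0,0,0]],
])

```text
time: 11.23
tool_pos: [574.1, -52.1, 81.2]
tcp_rot: [-179.8, 0.2, -174.7]
ft_force: [1.0, -11.5, 4.7]
finger_gap: 17.2
grip_force: 40.5
```

Emit:
step_arm([
  [[0,0,0,0,0,0],[0,0,0,0,0,0],[0,0,0,0,0,0],[0,0,0,0,0,0]],
], fingers=-0.2)

```text
time: 11.57
tool_pos: [572.2, -49.3, 78.9]
tcp_rot: [180.0, -0.0, -174.6]
ft_force: [-0.7, 0.9, 0.8]
finger_gap: 51.0
grip_force: 0.0
```

Emit:
step_arm([
  [[0,0,25,0,0,0],[0,0,55,0,0,0],[0,0,85,0,0,-0.1],[0,0,110,0,0,-0.22],[3,40,110,0,0,-0.34],[7,80,110,0,0,-0.46],[12,120,110,0,0,-0.58],[16,160,110,0,0,-0.7],[20,195,110,0,0,-0.82],[24,230,110,0,0,-0.94],[29,266,110,0,0,-1.05],[29,266,110,0,0,-1.05]],
])

```text
time: 12.57
tool_pos: [600.7, 223.1, 188.8]
tcp_rot: [179.9, -0.1, 124.9]
ft_force: [1.1, 0.0, -0.3]
finger_gap: 51.4
grip_force: 0.0
```

Emit:
step_arm([
  [[0,0,0,0,0,0],[0,0,0,0,0,0],[0,0,0,0,0,0]],
])

```text
time: 12.82
tool_pos: [601.4, 215.4, 189.0]
tcp_rot: [-180.0, -0.0, 125.3]
ft_force: [0.4, -1.3, -0.2]
finger_gap: 51.2
grip_force: 0.0
```

Run:
```python
from h import *
np.set_printoptions(precision=1,suppress=True)
s=snap('wrist','w4.png'); im=s['img']; hsv=cv2.cvtColor(im,cv2.COLOR_BGR2HSV); H,S,V=[hsv[...,i].astype(int) for i in range(3)]
print(s['eye'],r.sense()['tool_pos'],r.sense()['tcp_rot'])
m=((H<6)|(H>174))&(S>120)&(V>60)
b,c,a=blob(m,(280,210),400)
ys,xs=np.nonzero(b); d=cv2.distanceTransform(b,cv2.DIST_L2,5); k=np.unravel_index(d.argmax(),d.shape); print(c,k[::-1],d.max(),at(s,[k[::-1]],122))
t=snap('top'); cv2.imwrite('pics/w4.png',np.vstack([cv2.resize(t['img'][140:260,190:390],None,fx=2.8,fy=2.8),im[:260]]))
```

```text
[557.5 277.4 309.7] [601.6 215.1 189.2] [-180.     0.   125.2]
[257.9 223.6] (np.int64(280), np.int64(220)) 18.781397 [[596.7 223.4 122. ]]
```

View pics/w4.png

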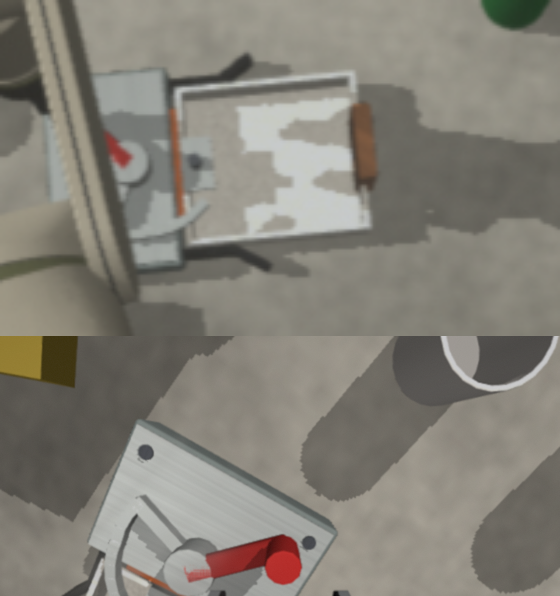

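The tray is square between the guides, against the seal, with the pin clear of the hook. The knob top in the wrist view is at (283,225).

Emit:
step_arm([
  [[-1,3,-20,0,0,0],[-1,3,-45,0,0,0],[-1,3,-65,0,0,0],[-1,3,-73,0,0,0],[-1,3,-73,0,0,0],[-1,3,-73,0,0,0]],
])

```text
time: 13.42
tool_pos: [600.7, 218.7, 116.6]
tcp_rot: [-180.0, -0.0, 125.2]
ft_force: [0.5, 0.2, -0.3]
finger_gap: 51.5
grip_force: 0.0
```

Emit:
step_arm([
  [[0,0,0,0,0,0],[0,0,0,0,0,0],[0,0,0,0,0,0],[0,0,0,0,0,0],[0,0,0,0,0,0],[0,0,0,0,0,0]],
], fingers=1, newtons=60)

```text
time: 13.92
tool_pos: [601.7, 219.4, 118.6]
tcp_rot: [179.9, 0.1, 125.2]
ft_force: [-1.9, -0.8, 5.8]
finger_gap: 22.2
grip_force: 58.5
```

Emit:
step_arm([
  [[-3.4,2.4,0,0,0,0.056],[-6.9,4.7,0,0,0,0.112],[-13.8,8.4,0,0,0,0.216],[-21.1,11.3,0,0,0,0.321],[-28.6,13.5,0,0,0,0.426],[-36.4,14.8,0,0,0,0.531],[-44.2,15.4,0,0,0,0.635],[-44.2,15.4,0,0,0,0.635]],
])

```text
time: 14.58
tool_pos: [556.7, 235.5, 118.6]
tcp_rot: [179.9, 0.1, 162.0]
ft_force: [0.1, 0.6, 3.8]
finger_gap: 22.1
grip_force: 58.8
```

Emit:
step_arm([
  [[-7.8,-0.3,0,0,0,0.105],[-15.6,-1.4,0,0,0,0.21],[-23.2,-3.3,0,0,0,0.314],[-27,-4.6,0,0,0,0.367],[-30.6,-6,0,0,0,0.419],[-34.2,-7.6,0,0,0,0.471],[-37.7,-9.4,0,0,0,0.524],[-41,-11.4,0,0,0,0.576],[-44.3,-13.6,0,0,0,0.628],[-44.3,-13.6,0,0,0,0.628]],
])

```text
time: 15.42
tool_pos: [513.0, 222.6, 118.6]
tcp_rot: [179.9, 0.2, -162.2]
ft_force: [-2.6, 3.8, 6.3]
finger_gap: 21.9
grip_force: 60.1
```

Emit:
step_arm([
  [[-3.1,-2.3,0,0,0,0.052],[-6.2,-4.7,0,0,0,0.105],[-9,-7.4,0,0,0,0.157],[-11.9,-10.3,0,0,0,0.21],[-14.5,-13.2,0,0,0,0.262],[-16.9,-16.3,0,0,0,0.314],[-18.4,-18.4,0,0,0,0.349],[-18.4,-18.4,0,0,0,0.349]],
])

```text
time: 16.08
tool_pos: [493.9, 204.1, 118.6]
tcp_rot: [179.9, 0.2, -142.2]
ft_force: [-7.2, 4.5, 9.5]
finger_gap: 22.0
grip_force: 60.5
```

Emit:
step_arm([
  [[-1.1,-1.6,0,0,0,0.026],[-2.2,-3.3,0,0,0,0.052],[-3.2,-5,0,0,0,0.08],[-3.2,-5,0,0,0,0.08],[-3.2,-5,0,0,0,0.08]],
])

```text
time: 16.5
tool_pos: [491.9, 201.7, 118.6]
tcp_rot: [179.9, 0.5, -137.8]
ft_force: [2.1, 18.2, 1.0]
finger_gap: 22.0
grip_force: 59.7
```

Emit:
step_arm([
  [[1,2,0,0,0,-0.03],[2,3,0,0,0,-0.06],[2,3,0,0,0,-0.06],[2,3,0,0,0,-0.06],[2,3,0,0,0,-0.06]],
], fingers=0)

```text
time: 16.92
tool_pos: [492.7, 200.7, 116.8]
tcp_rot: [-180.0, 0.0, -141.2]
ft_force: [0.7, 0.2, 0.4]
finger_gap: 42.6
grip_force: 0.0
```

Emit:
step_arm([
  [[0,0,20,0,0,0],[0,0,50,0,0,0],[0,0,80,0,0,0.1],[-7,30,85,0,0,0.2],[-14,65,85,0,0,0.3],[-21,100,85,0,0,0.4],[-28,135,85,0,0,0.49],[-33,165,85,0,0,0.49],[-35,190,85,0,0,0.49],[-35,190,85,0,0,0.49],[-35,190,85,0,0,0.49],[-35,190,85,0,0,0.49]],
])

```text
time: 17.92
tool_pos: [457.5, 390.3, 201.1]
tcp_rot: [-180.0, -0.0, -113.1]
ft_force: [0.0, -0.3, -0.3]
finger_gap: 43.0
grip_force: 0.0
```

Run:
```python
from h import *
np.set_printoptions(precision=1,suppress=True)
s=snap('wrist'); im=s['img']; hsv=cv2.cvtColor(im,cv2.COLOR_BGR2HSV); H,S,V=[hsv[...,i].astype(int) for i in range(3)]
q=r.sense(); print(q['tool_pos'],q['tcp_rot'],q['qd'].max())
t=snap('top'); a=cv2.resize(t['img'][140:260,190:390],None,fx=2.8,fy=2.8)
cv2.imwrite('pics/w5.png',np.vstack([a,im[:260]]))
import pickle; pickle.dump((s,t),open('w5.pkl','wb'))
```

```text
[457.7 389.9 201.2] [-180.    -0.  -113.2] 0.2946922485302782
```

View pics/w5.png

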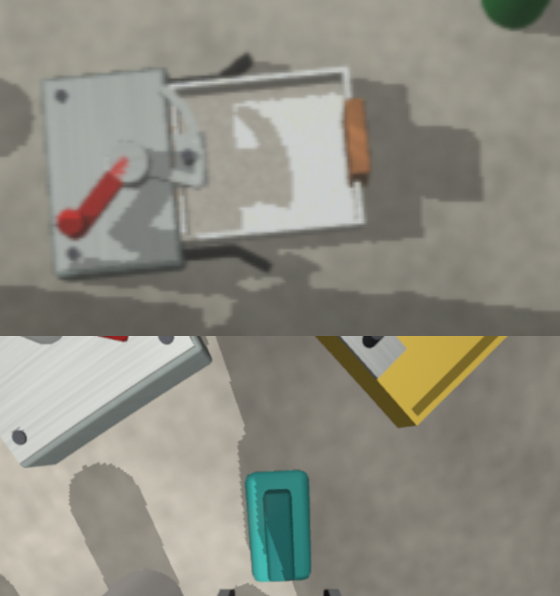

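The lever is closed, with the hook around the pin and the tray tight. In the wrist view the brush body spans about (247–310, 135–245) and the rib about (265–293, 154–243), nearly aligned with the gripper.

Run:
```python
from h import *
import pickle
np.set_printoptions(precision=1,suppress=True)
s,t=pickle.load(open('w5.pkl','rb'))
im=s['img'];hsv=cv2.cvtColor(im,cv2.COLOR_BGR2HSV);H,S,V=[hsv[...,i].astype(int) for i in range(3)]
b,c,a=blob((H>78)&(H<100)&(S>90),(280,190),60); print(c,rect(b).tolist()); P=at(s,rect(b),30)[:,:2]; print(P,P.mean(0))
for i in range(2): e=P[i+1]-P[i]; print(np.hypot(*e),np.degrees(np.arctan2(e[1],e[0])))
rb,c,a=blob((H>78)&(H<100)&(S>90)&(V<105),(280,195),40); P=at(s,rect(rb),60)[:,:2]; print('rib',c,a,rect(rb).tolist(),P,P.mean(0))
for i in range(2): e=P[i+1]-P[i]; print(np.hypot(*e),np.degrees(np.arctan2(e[1],e[0])))
b,c,a=blob((H>78)&(H<100)&(S>90),(280,190),60)
for y in (150,170,190,210,230): print(y,at(s,[((np.nonzero(b[y])[0].min()+np.nonzero(b[y])[0].max())/2,y)],30))
f=lambda L,z: at(t,np.array(L)/2.8+[190-.3,140-.3],z)[:,:2]
T=f([(171,88),(346,70),(364,222),(186,238)],45); print('tray',T,T.mean(0))
```

```text
[278.8 188.6] [[244.28172302246094, 136.35357666015625], [307.4225769042969, 133.03036499023438], [313.18499755859375, 242.51657104492188], [250.04415893554688, 245.83978271484375]]
[[465.7 330.5]
 [412.6 349.9]
 [446.3 450.8]
 [505.3 429.6]] [457.5 390.2]
56.5762834878643 159.911083391376
106.33331343649266 71.52834934258173
rib [280.7 191.6] 2008 [[253.3815155029297, 156.36093139648438], [288.5867004394531, 148.78512573242188], [308.51287841796875, 241.38327026367188], [273.3077087402344, 248.95907592773438]] [[461.7 347. ]
 [432.8 352.6]
 [447.8 434.7]
 [479.4 429.2]] [455.4 390.9]
29.38448392356139 169.03408612214605
83.48305106251402 79.69829473123856
150 [[443.9 353.   30. ]]
170 [[450.3 370.2  30. ]]
190 [[456.5 388.3  30. ]]
210 [[463.7 406.6  30. ]]
230 [[470.4 426.1  30. ]]
tray [[629.8 123.8]
 [646.6 -40.9]
 [502.4 -56.8]
 [487.5 108. ]] [566.6  33.5]
```

Emit:
step_arm([
  [[0,0,-35,0,0,0.028],[0,0,-70,0,0,0.056],[0,0,-100,0,0,0.056],[0,0,-125,0,0,0.056],[0,0,-140,0,0,0.056],[0,0,-145,0,0,0.056],[0,0,-145,0,0,0.056],[0,0,-145,0,0,0.056]],
])

```text
time: 18.68
tool_pos: [458.3, 390.5, 57.4]
tcp_rot: [-180.0, 0.0, -110.0]
ft_force: [1.6, 0.2, 1.3]
finger_gap: 42.7
grip_force: 0.0
```

Emit:
step_arm([
  [[0,0,0,0,0,0],[0,0,0,0,0,0],[0,0,0,0,0,0],[0,0,0,0,0,0],[0,0,0,0,0,0],[0,0,0,0,0,0]],
], fingers=1, newtons=25)

```text
time: 19.18
tool_pos: [458.8, 391.4, 58.5]
tcp_rot: [-179.9, 0.1, -110.0]
ft_force: [-0.6, -1.4, 6.6]
finger_gap: 23.4
grip_force: 30.4
```

Emit:
step_arm([
  [[0,0,25,0,0,0],[0,0,60,0,0,0],[0,0,95,0,0,0],[0,0,130,0,0,0],[0,0,155,0,0,-0.1],[8,-30,155,0,0,-0.2],[18,-60,155,0,0,-0.3],[28,-95,155,0,0,-0.4],[38,-130,155,0,0,-0.5],[48,-165,155,0,0,-0.6],[58,-200,155,0,0,-0.7],[68,-235,155,0,0,-0.8]],
])

```text
time: 20.18
tool_pos: [525.6, 154.1, 211.8]
tcp_rot: [-180.0, 0.0, -156.1]
ft_force: [0.1, 0.5, -2.2]
finger_gap: 23.5
grip_force: 29.2
```

Emit:
step_arm([
  [[10,-35,0,0,0,-0.1],[20,-70,0,0,0,-0.2],[30,-105,0,0,0,-0.3],[40,-135,0,0,0,-0.326],[43.5,-146,0,0,0,-0.326],[43.5,-146,0,0,0,-0.326],[43.5,-146,0,0,0,-0.326],[43.5,-146,0,0,0,-0.326]],
])

```text
time: 20.85
tool_pos: [568.7, 10.7, 211.3]
tcp_rot: [180.0, -0.0, -174.4]
ft_force: [-0.1, -0.6, -1.8]
finger_gap: 23.2
grip_force: 29.2
```

Run:
```python
from h import *
q=r.sense(); print(q['tool_pos'],q['tcp_rot'])
s=snap('wrist','w6.png')
import pickle; pickle.dump(s,open('w6.pkl','wb'))
```

```text
[568.709402    10.74142791 211.31619839] [ 1.79964043e+02 -1.15100850e-02 -1.74428479e+02]
```

View pics/w6.png

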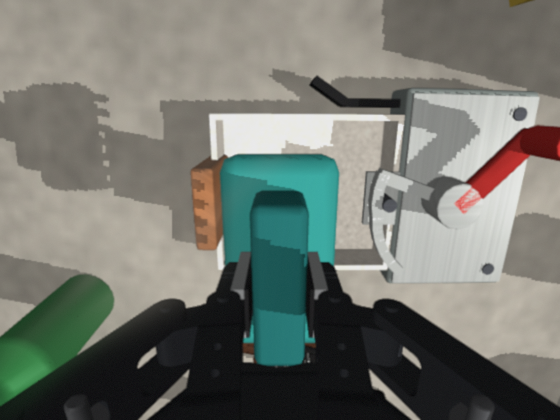

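The brush hangs square over the tray, at about (280,260), clear of the hook at (388,205) and the tab at (205,205). I'm lowering it.

Emit:
step_arm([
  [[0,0,-35,0,0,0],[0,0,-70,0,0,0],[0,0,-100,0,0,0],[0,0,-120,0,0,0],[0,0,-132,0,0,0],[0,0,-140,0,0,0],[0,0,-144,0,0,0],[0,0,-147,0,0,0],[0,0,-148,0,0,0],[0,0,-148,0,0,0]],
])

```text
time: 21.73
tool_pos: [569.9, 9.7, 64.5]
tcp_rot: [-180.0, 0.1, -174.5]
ft_force: [-0.4, 0.2, -1.2]
finger_gap: 23.9
grip_force: 29.2
```

Emit:
step_arm([
  [[0,0,-1,0,0,0],[0,0,-2,0,0,0],[0,0,-2,0,0,0]],
])

```text
time: 21.98
tool_pos: [570.1, 9.7, 63.5]
tcp_rot: [-180.0, 0.1, -174.5]
ft_force: [-4.6, -0.0, 9.0]
finger_gap: 23.5
grip_force: 30.7
```

Emit:
step_arm([
  [[0,0,0,0,0,0],[0,0,0,0,0,0],[0,0,0,0,0,0],[0,0,0,0,0,0]],
], fingers=0.1)

```text
time: 22.32
tool_pos: [569.2, 9.6, 61.5]
tcp_rot: [-180.0, 0.0, -174.5]
ft_force: [0.6, 0.4, 0.3]
finger_gap: 38.6
grip_force: 0.0
```

Emit:
step_arm([
  [[0,0,15,0,0,0],[0,0,40,0,0,0],[0,0,75,0,0,0],[0,0,110,0,0,0],[0,0,140,0,0,0],[-30,-20,150,0,0,0],[-60,-45,150,0,0,0],[-90,-70,150,0,0,0],[-110,-95,150,0,0,0],[-130,-130,150,0,0,0],[-140,-160,150,0,0,0],[-140,-160,150,0,0,0]],
])

```text
time: 23.32
tool_pos: [427.1, -154.6, 211.6]
tcp_rot: [-179.9, -0.0, -174.7]
ft_force: [0.0, -0.5, -0.2]
finger_gap: 38.6
grip_force: 0.0
```

Run:
```python
from h import *
t=snap('top'); q=snap('scene')
a=cv2.resize(t['img'][90:290,110:480],(740,400)); b=cv2.resize(q['img'][170:290,200:430],None,fx=1.6,fy=1.6)
im=np.zeros((592,740,3),np.uint8); im[:400]=a; im[400:,:368]=b; cv2.imwrite('pics/f.png',im)
```

```text
(no output)
```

View pics/f.png

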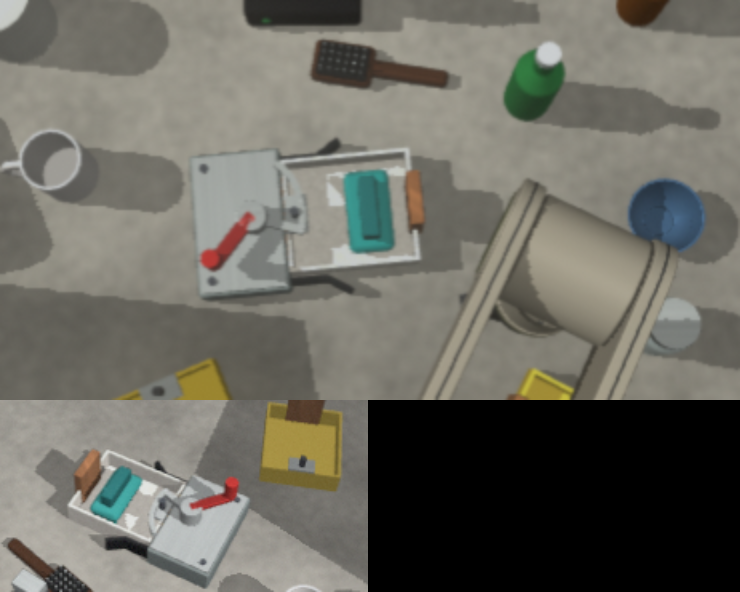

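The final view shows the brush flat in the tray at (368,210), the hook around the pin at (296,211), the lever closed, and the other things where they were.

```bash
python3 -c "
from bench import r
print(r.hand_in())"
```

```text
the job is handed in; nothing more can be done
None
```

I handed the job in at about 23 s; the final picture shows the tray locked tight in the dock with the lever fully closed, the curry brush lying flat in it bristles down, and the bystanders in view where they were; the hand-in gave no verdict.

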